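# Unhang the blue centrifuge bucket and put it on the scale

### The job

Lift the centrifuge bucket with the blue lid out of its cradle, keeping it upright so that it never swings or tips over noticeably, and stand it near the middle of the scale's round pan to be weighed. Set it down rather than dropping it, let go, and leave the red and yellow buckets hanging where they are.

Things in the scene. Friction and masses are not known exactly. Their poses are not given: they have to be found in the camera images.
- blue_center (a point): Centre of the bucket with the BLUE lid, the one to move: aluminium cup, 52 mm diameter, 126 high, 0.3-0.55 kg. z up; flat foot 63 mm below this point; rigid upright lifting tab on the lid from 27 to 63 mm above, 14 thick along x, 34 wide along y. 8 mm trunnion pins along y, out to 42 mm either side at this height, lie loose in open-topped slots; it swings about y until gripped.
- red_center (a point): Centre of the like bucket (same sizes, axes) with the RED lid, to be left alone. The three hang in one grey fixed cradle, in any order, in a row along their y, 105 mm apart, these points 96 mm above the table. Each hangs between two steel cheeks, 31 to 39 mm off along y and 44 mm wide along x; their tops, the cradle's highest part, are 15 mm above this point.
- yellow_center (a point): Centre of the like bucket (same sizes, axes) with the YELLOW lid, hanging in the same cradle: to be left alone.
- pan (a point): Centre of the top face of the round, level, rigid steel pan (130 mm diameter) of the white bench scale, 62 mm above the table; z up. The scale is fixed; its white body is lower than the pan (46 mm high), 170 mm along y, and reaches 132 mm to the -x side and 83 mm to the +x side of this point.

How it is judged:
At the end, for the whole second after the job is handed in: The blue-lidded bucket stands upright (within 5.7 degrees), at rest and let go, with its foot on the pan, its axis within 30 mm of the pan's centre; the red and yellow buckets hang within 20 mm of where they were (horizontal distance between blue_center and pan below 0.03 m and z of blue_center in the frame of pan between 0.055 and 0.071 m and angle between blue_center's own z axis and vertical below 0.1 rad and distance of each of red_center, yellow_center from where it was at the start of the episode below 0.02 m and linear speed of blue_bucket below 0.02 m/s); the robot touches nothing.
It fails at once if the blue bucket swings or tips more than 20 degrees from upright (angle between blue_center's own z axis and vertical above 0.35 rad).
It fails at once if the blue bucket is let go more than about 20 mm above the pan (height (world z) of blue_center above 0.147 m and contact force between blue_bucket and the fingers below 0.2 N).
It fails at once if the red bucket is knocked out of its place or tipped more than 30 degrees (distance of red_center from where it was at the start of the episode above 0.03 m or angle between red_center's own z axis and vertical above 0.52 rad).
It fails at once if the yellow bucket is knocked out of its place or tipped more than 30 degrees (distance of yellow_center from where it was at the start of the episode above 0.03 m or angle between yellow_center's own z axis and vertical above 0.52 rad).
It also fails if it takes over 48 s, if anything falls off the work surface, if the arm or the gripper's body presses on something with over 40 N, if the wrist force passes 120 N, or if a joint passes its speed limit or range.

### The arm

A 6-joint arm with a two-finger parallel gripper is mounted at the origin on the work surface. World frame = base frame: x ahead of the robot, y to its left, z up, the work surface at z = 0. Lengths are in m, angles in rad, forces in N, time in s.
With the tool pointing down it reaches from about 0.375 to 0.925 m from the base axis. Payload 5.7 kg.
Tool frame: the origin (TCP) lies between the finger pads; the fingertips stand 17 mm ahead of it and the grasp point (between the pads) lies 2 mm behind it; x points along the fingers, z is the direction in which the jaws open and shut, and the axes are right-handed (so a half turn about x gives the same grasp; the last joint's range is limited). The gripper opens to 85 mm and grips with 20 to 120 N. Pads are 22 mm wide; open, the fingers measure 114 mm over their backs; the gripper's body (76 mm by 85 mm) begins 54 mm behind the grasp point. The pads swing forward as they close: fully open they stand 13 mm farther back than shut.
Start: joints at [-1.248, 0.359, 1.51, -0, 1.272, -0.115], TCP at [0.254, -0.543, 0.248] pointing down, gripper open.
Joint ranges: [-2.97, 2.97], [-1.01, 2.36], [0.21, 2.38], [-0.96, 4.11], [0.2, 2.71], [-2.98, 2.98]. Speed limits (rad/s): [2.39, 2.39, 3.14, 3.14, 3.14, 3.14].

### API

Orientations are given as a rotation vector (axis times angle).
In Python, from bench import monitor, optics, workorder gives the robot as it stands. The module is installed in compiled form; this text tells all that it offers.
- The arm moves only by the tool arm_command, never from a script. Its argument "deltas" is one flat list of numbers, 5 for each row, row after row: the finger opening in m, from 0 to 0.0854, then the shift along the world's x, y, z in m, then the turn about the world's z in degrees. In form: [grip, x, y, z, spin, grip, x, y, z, spin, ...]. A call has 1 to 20 rows; each row is the pose to reach, as a shift and turn from the pose commanded when the call began; what a row does not reach only later rows make up. A row lasts 1/8 s, in which the tool goes at most 62.5 mm and 10.7 degrees, less where a joint would pass 70% of its speed; a pose out of reach is approached as far as the arm can. A call with a gripper value outside its range is refused whole. The fingers move at their own pace and stop on an object; "grip_force" is the grip in N (left out, the last holds). Time passes only in rows, so rows that repeat a pose let the fingers close. It gives the time, the measured TCP pose, the force and the opening at its end, in the units of the state.
- monitor.sense(): the state, without advancing time (a new reading comes with each control period).
- optics.capture(name): name is "scene" or "top" or "wrist"; returns a dict with "frame" (400x640x3 uint8, red, green, blue), "fx", "fy", "cx", "cy" (pixels), "origin" and "orientation" of the camera in the world; the wrist camera has in their place "tool_from_camera" (4x4, takes a point from camera to tool coordinates, whose origin is the TCP and whose axes are the tool frame's). Camera axes: x right, y up, looking along -z (the intrinsics and any distortion apply to the point x, -y, -z); pixel columns grow to the right and rows downward; lengths in m; the calibration is good to about 2 mm. A picture is of the moment at which its call begins: read the wrist's pose just before it. There is no depth.
- workorder.sign_off(): hands the job in, once; it reports no verdict.
The state is a dict: "time": time; "qpos": joint angles; "joint_velocities": joint speeds; "joint_torque": joint torques, N m; "position": TCP position; "eef_rot": TCP orientation; "ft_force": force on the tool from outside, world axes, zero at the start; "torque": the same for the moment, N m; "finger_gap": finger opening in m.
Only numpy, scipy, OpenCV 4.12 (cv2) and the standard library are available. Lean on these libraries where they do the work, as an engineer would, in place of code of your own. Each camera call takes 0.05 s, during which the arm holds its last target. There are 200 camera calls.

## Working session

There is one attempt and no reset: what is moved stays moved. The work goes in short steps, Python scripts to look and compute and a tool call to move; the robot and the scene stay as the last step left them, time stands still between calls to the robot, and variables do not carry over. Pictures are saved under pics/ and viewed, about 8 in all and at most 12, crops included, and the job is handed in when it is done.

Besides the shell and the picture viewer there is one more tool, called after "Call:" as name(argument=value, ...) on one line, values as JSON. arm_command: Moves the arm, as the interface text tells. Its arguments: {"type":"object","properties":{"deltas":{"type":"array"},"grip_force":{"type":"number"}},"required":["deltas"]}

```bash
mkdir -p pics
python3 - <<'E'
from bench import monitor, optics
import cv2,pickle
s=monitor.sense(); print({k:s[k] for k in('time','position','eef_rot','ft_force','finger_gap')})
d={}
for n in('scene','top'):
    c=optics.capture(n); d[n]=c; print(n,c.keys(),c['fx'],c['fy'],c['cx'],c['cy'],c['origin'],c['orientation'])
    cv2.imwrite(f'pics/{n}0.png',c['frame'][:,:,::-1])
pickle.dump(d,open('c0.pkl','wb'))
E
```

```text
{'time': 0.0, 'position': array([ 0.25415973, -0.54277452,  0.24743704]), 'eef_rot': array([ 0.88211373,  1.38654523, -0.88015515]), 'ft_force': array([ 0.15117874, -0.01719948, -0.31512466]), 'finger_gap': 0.08529653195201051}
scene dict_keys(['frame', 'fx', 'fy', 'cx', 'cy', 'origin', 'orientation']) 413.2095196758008 413.2095196758008 315.0528049303067 203.3390802712869 [1.07874072 0.40669409 0.76117632] [0.44287482 0.89470431 2.13420695]
top dict_keys(['frame', 'fx', 'fy', 'cx', 'cy', 'origin', 'orientation']) 427.20058606187416 427.20058606187416 312.864838384333 201.47877285986806 [0.40301988 0.00690562 1.0611294 ] [ 0.10917671 -0.13363783 -1.56078792]
```

View pics/top0.png

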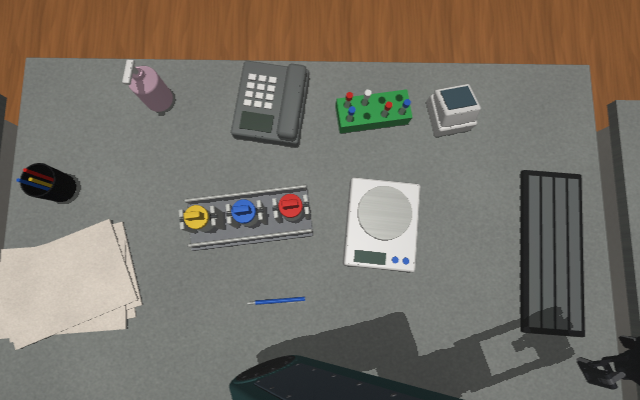

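View pics/scene0.png

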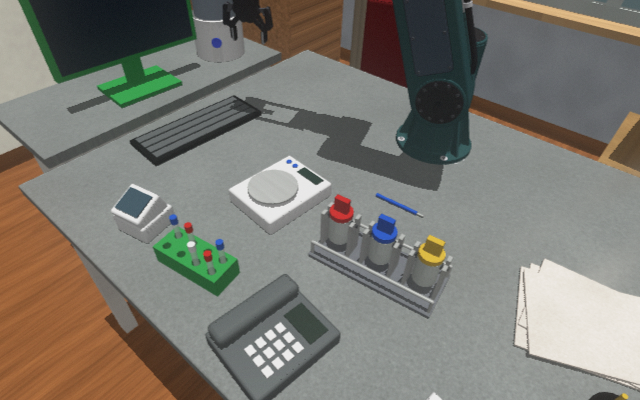

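```bash
cat > h.py <<'E'
import numpy as np,cv2
from scipy.spatial.transform import Rotation as R
RANGES={'yellow':((18,140,90),(34,255,255)),'blue':((105,140,60),(125,255,255)),'pan':((0,0,165),(179,30,215))}
def mask(f,n):
    h=cv2.cvtColor(f,cv2.COLOR_RGB2HSV)
    if n=='red': return cv2.inRange(h,(0,150,80),(8,255,255))|cv2.inRange(h,(172,150,80),(179,255,255))
    return cv2.inRange(h,*RANGES[n])
def blob(m,box):
    x0,x1,y0,y1=box; z=np.zeros_like(m); z[y0:y1,x0:x1]=m[y0:y1,x0:x1]
    c=max(cv2.findContours(z,cv2.RETR_EXTERNAL,cv2.CHAIN_APPROX_NONE)[0],key=cv2.contourArea); return c
def plane(c,u,v,z,o=None,Rm=None):
    if o is None: o=np.array(c['origin']);Rm=R.from_rotvec(c['orientation']).as_matrix()
    d=Rm@np.array([(u-c['cx'])/c['fx'],-(v-c['cy'])/c['fy'],-1]); return o+d*(z-o[2])/d[2]
E
python3 - <<'E'
from h import *
import pickle
d=pickle.load(open('c0.pkl','rb'))
box={'top':{'yellow':(175,215,200,240),'blue':(220,262,190,230),'red':(270,310,185,225)},'scene':{'yellow':(410,450,230,270),'blue':(360,402,210,250),'red':(320,360,190,230)}}
for n,c in d.items():
  for k,b in box[n].items():
    ct=blob(mask(c['frame'],k),b); M=cv2.moments(ct); u,v=M['m10']/M['m00'],M['m01']/M['m00']
    print(n,k,cv2.boundingRect(ct),M['m00'],round(u,1),round(v,1),plane(c,u,v,.125).round(4))
for n,b in {'top':(350,420,180,245),'scene':(240,305,165,212)}.items():
    c=d[n]; g=cv2.cvtColor(c['frame'],cv2.COLOR_RGB2HSV)
    u,v={'top':(385,212),'scene':(272,187)}[n]; print(n,'pan hsv',g[v,u],g[188,355] if n=='top' else '')
    f=cv2.GaussianBlur(c['frame'],(3,3),0)
    m=np.zeros((402,642),np.uint8); cv2.floodFill(f.copy(),m,(u,v),0,(4,)*3,(4,)*3,4|cv2.FLOODFILL_MASK_ONLY|(255<<8))
    ct=blob(m[1:-1,1:-1],b); e=cv2.fitEllipse(cv2.convexHull(ct)); print(e,plane(c,*e[0],.062).round(4))
    P=np.array([plane(c,*p[0],.062)[:2] for p in cv2.convexHull(ct)],np.float32);print('circle',cv2.minEnclosingCircle(P))
E
```

```text
scene yellow (418, 235, 27, 31) 546.5 431.9 251.1 [0.5156 0.2537 0.125 ]
scene blue (372, 214, 25, 29) 485.0 384.3 229.5 [0.5296 0.1495 0.125 ]
scene red (330, 195, 23, 27) 369.5 341.7 209.7 [0.5424 0.0467 0.125 ]
top yellow (184, 205, 25, 24) 431.5 195.7 216.7 [0.5134 0.2498 0.125 ]
top blue (231, 200, 25, 23) 412.0 243.1 211.0 [0.5267 0.1465 0.125 ]
top red (279, 194, 23, 24) 398.5 290.0 205.3 [0.5402 0.0433 0.125 ]
top pan hsv [ 34  10 184] [ 24   6 227]
((384.50750732421875, 212.19537353515625), (51.82162094116211, 54.97264099121094), 121.444580078125) [ 0.5346 -0.1778  0.062 ]
circle ((0.5346382260322571, -0.17738014459609985), 0.06483624130487442)
scene pan hsv [ 38   5 191] 
((272.0431823730469, 185.69932556152344), (31.527751922607422, 49.52987289428711), 87.65167236328125) [ 0.5384 -0.1749  0.062 ]
circle ((0.5362181067466736, -0.17597182095050812), 0.06387839466333389)
```

Run:
```python
from h import *
from bench import monitor
s=monitor.sense(); M=R.from_rotvec(s['eef_rot']).as_matrix(); print(M.round(3), s['position'],s['qpos'])
print('jaw yaw',np.degrees(np.arctan2(M[1,2],M[0,2])))
```

```text
[[-0.001  0.906  0.424]
 [ 0.002  0.424 -0.906]
 [-1.     0.    -0.002]] [ 0.25415164 -0.54285503  0.24751663] [-1.24812042e+00  3.59450378e-01  1.51135212e+00 -2.16798101e-05
  1.27248873e+00 -1.15088349e-01]
jaw yaw -64.91758127954701
```

Call:
arm_command(deltas=[0.085, 0.017, 0.043, 0.03, 4.5, 0.085, 0.034, 0.086, 0.05, 9, 0.085, 0.051, 0.13, 0.07, 13.5, 0.085, 0.068, 0.173, 0.08, 18, 0.085, 0.086, 0.216, 0.08, 22.5, 0.085, 0.103, 0.259, 0.08, 27, 0.085, 0.12, 0.302, 0.08, 31.5, 0.085, 0.137, 0.345, 0.08, 36, 0.085, 0.154, 0.389, 0.08, 40.5, 0.085, 0.171, 0.432, 0.08, 45, 0.085, 0.188, 0.475, 0.08, 49.5, 0.085, 0.205, 0.518, 0.08, 54, 0.085, 0.223, 0.561, 0.08, 58.5, 0.085, 0.24, 0.605, 0.08, 63, 0.085, 0.257, 0.648, 0.08, 67.5, 0.085, 0.274, 0.691, 0.08, 72.3, 0.085, 0.274, 0.691, 0.08, 72.3, 0.085, 0.274, 0.691, 0.08, 72.3, 0.085, 0.274, 0.691, 0.08, 72.3])

```text
time: 2.48
position: [0.5278, 0.1465, 0.3281]
eef_rot: [-0.1, 1.569, 0.1]
ft_force: [0.1, -0.5, -0.3]
finger_gap: 0.0855
```

Run:
```python
from h import *
from bench import monitor,optics
import pickle
s=monitor.sense(); c=optics.capture('wrist'); pickle.dump((s,c),open('w1.pkl','wb'))
print(s['position'],s['ft_force'],s['qpos'],c['tool_from_camera'].round(4),c['fx'])
cv2.imwrite('pics/w1.png',c['frame'][:,:,::-1])
```

```text
[0.52782221 0.14652073 0.32814171] [ 0.07640025 -0.499284   -0.28246014] [ 1.44901346e-01  2.19734592e-01  1.50915474e+00 -3.68819617e-04
  1.41349826e+00  1.76511628e-02] [[ 1.400e-03  2.967e-01 -9.550e-01 -1.253e-01]
 [ 1.300e-03  9.550e-01  2.967e-01  7.710e-02]
 [ 1.000e+00 -1.600e-03  1.000e-03  4.000e-04]
 [ 0.000e+00  0.000e+00  0.000e+00  1.000e+00]] 293.23920396104086
```

View pics/w1.png

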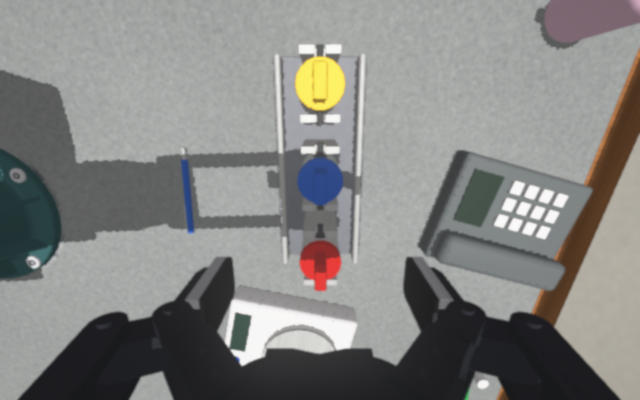

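Wrist view: yellow lid at (320,83), blue at (321,181), red at (321,262), in a vertical row. The jaws open across it, so the yaw is about right.

Run:
```python
from h import *
import pickle
s,c=pickle.load(open('w1.pkl','rb'))
T=R.from_rotvec(s['eef_rot']).as_matrix(); C=c['tool_from_camera']
o=s['position']+T@C[:3,3]; Rm=T@C[:3,:3]
h=cv2.cvtColor(c['frame'],cv2.COLOR_RGB2HSV); print('blue row',h[181,296:346:2].tolist())
P={}
for k,b in {'yellow':(280,360,40,125),'blue':(280,360,140,215),'red':(280,360,230,300)}.items():
    ct=blob(mask(c['frame'],k),b)
    Q=np.array([plane(c,*p[0],.123,o,Rm)[:2] for p in ct],np.float32)
    (x,y),r=cv2.minEnclosingCircle(Q); M=cv2.moments(ct); m=plane(c,M['m10']/M['m00'],M['m01']/M['m00'],.123,o,Rm)
    print(k,cv2.boundingRect(ct),'circ',x,y,r,'cent',m.round(4)); P[k]=m
    # tangential (x-axis-of-bucket) extent
    a=np.radians(7.4); t=Q@np.array([np.cos(a),np.sin(a)]); print(' xext mid',(t.min()+t.max())/2,t.max()-t.min())
v=P['yellow']-P['red'];print('yaw',np.degrees(np.arctan2(-v[0],v[1])))
print('TCP x along',s['position'][:2]@[np.cos(a),np.sin(a)], 'y',s['position'][:2]@[-np.sin(a),np.cos(a)],'jaw',np.degrees(np.arctan2(T[1,2],T[0,2])))
f=cv2.resize(c['frame'][135:230,270:370],None,fx=6,fy=6,interpolation=cv2.INTER_CUBIC); f=cv2.convertScaleAbs(f,alpha=1.8,beta=10)
cv2.imwrite('pics/w1c.png',f[:,:,::-1])
```

```text
blue row [[112, 48, 101], [111, 150, 126], [111, 165, 133], [111, 167, 133], [111, 166, 134], [111, 166, 134], [111, 167, 133], [111, 166, 134], [111, 165, 131], [111, 166, 129], [111, 169, 134], [111, 166, 135], [111, 166, 134], [111, 167, 134], [111, 165, 133], [111, 165, 130], [111, 167, 133], [111, 166, 134], [111, 166, 134], [111, 166, 134], [111, 166, 134], [111, 166, 134], [111, 166, 134], [112, 133, 125], [113, 33, 99]]
yellow (296, 56, 49, 55) circ 0.5150279402732849 0.25232359766960144 0.026538440957665443 cent [0.515  0.2531 0.123 ]
 xext mid 0.5436002484655968 0.050360305858650145
blue (298, 159, 44, 46) circ 0.5284328460693359 0.14837630093097687 0.026880718767642975 cent [0.5285 0.1498 0.123 ]
 xext mid 0.5431789212660666 0.049662345514118744
red (300, 242, 41, 48) circ 0.5430968403816223 0.04062555357813835 0.03380437195301056 cent [0.5424 0.0453 0.123 ]
 xext mid 0.5437976219385988 0.05035204755341516
yaw 7.519834323656147
TCP x along 0.5422972888761751 y 0.07731920890373954 jaw 7.294208482927965
```

View pics/w1c.png

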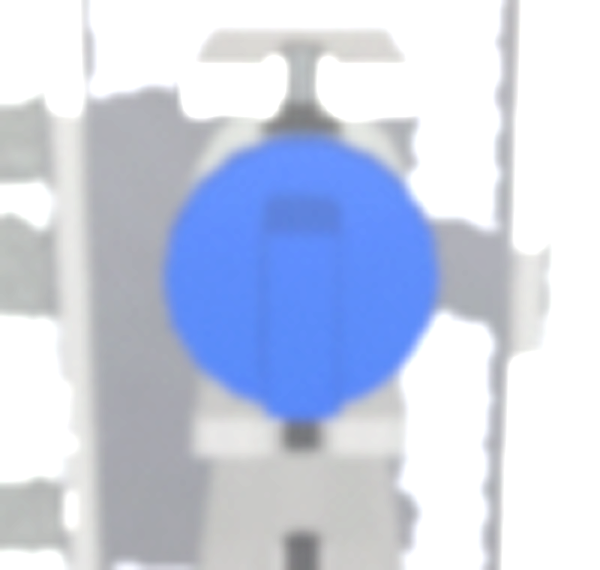

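The enlarged view shows the tab centred on the lid (crop x≈303, y 195–415) and square to the jaws. I'll descend straddling it.

Call:
arm_command(deltas=[0.085, 0.001, 0.002, -0.02, 0.1, 0.085, 0.001, 0.002, -0.05, 0.1, 0.085, 0.001, 0.002, -0.08, 0.1, 0.085, 0.001, 0.002, -0.11, 0.1, 0.085, 0.001, 0.002, -0.135, 0.1, 0.085, 0.001, 0.002, -0.155, 0.1, 0.085, 0.001, 0.002, -0.17, 0.1, 0.085, 0.001, 0.002, -0.178, 0.1, 0.085, 0.001, 0.002, -0.181, 0.1, 0.085, 0.001, 0.002, -0.181, 0.1, 0.085, 0.001, 0.002, -0.181, 0.1], grip_force=40)

```text
time: 3.9
position: [0.5298, 0.1497, 0.1479]
eef_rot: [-0.103, 1.567, 0.103]
ft_force: [0.4, -0.5, -0.9]
finger_gap: 0.085
```

Run:
```python
from h import *
from bench import monitor,optics
s=monitor.sense(); c=optics.capture('wrist')
print(s['position'],s['ft_force'])
cv2.imwrite('pics/w2.png',c['frame'][:,:,::-1])
```

```text
[0.52980717 0.149721   0.14785929] [ 0.4118703  -0.4698339  -0.93419796]
```

View pics/w2.png

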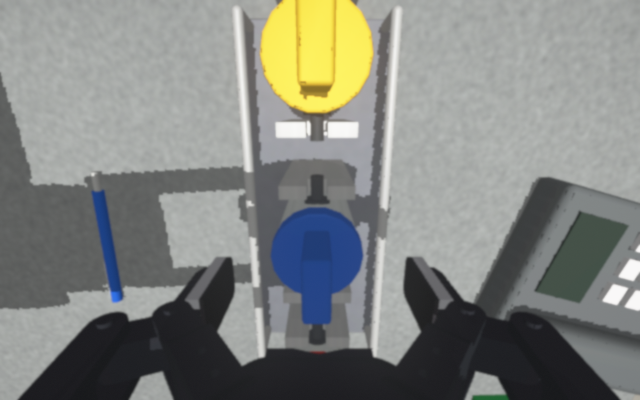

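Tab centred at x≈317 px with the fingers centred at ≈319. I'll nudge 1 mm in −x and 2 mm down, then close gently.

Call:
arm_command(deltas=[0.085, -0.001, 0, -0.002, 0, 0.07, -0.001, 0, -0.002, 0, 0.06, -0.001, 0, -0.002, 0, 0.05, -0.001, 0, -0.002, 0, 0.04, -0.001, 0, -0.002, 0, 0.032, -0.001, 0, -0.002, 0, 0.026, -0.001, 0, -0.002, 0, 0.022, -0.001, 0, -0.002, 0, 0.018, -0.001, 0, -0.002, 0, 0.015, -0.001, 0, -0.002, 0, 0.012, -0.001, 0, -0.002, 0, 0.008, -0.001, 0, -0.002, 0, 0.004, -0.001, 0, -0.002, 0, 0.0, -0.001, 0, -0.002, 0, 0.0, -0.001, 0, -0.002, 0, 0.0, -0.001, 0, -0.002, 0], grip_force=50)

```text
time: 5.95
position: [0.5287, 0.1497, 0.1454]
eef_rot: [-0.102, 1.568, 0.103]
ft_force: [1.1, -0.1, 0.8]
finger_gap: 0.0131
```

Run:
```python
from h import *
from bench import monitor,optics
s=monitor.sense(); c=optics.capture('wrist')
print(s['position'],s['ft_force'],s['torque'],s['finger_gap'])
cv2.imwrite('pics/w3.png',c['frame'][:,:,::-1])
```

```text
[0.5286597  0.1496661  0.14538597] [ 1.09562524 -0.11338921  0.77445366] [ 0.02561089 -0.30197647  0.04842221] 0.013091852622261653
```

View pics/w3.png

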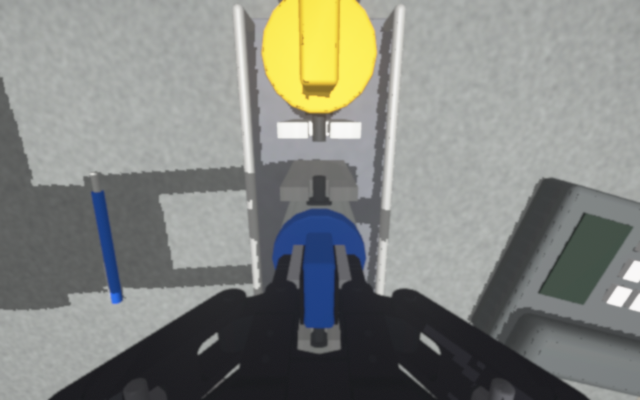

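Gripped (gap 13 mm, pads flat on the tab). Lifting straight up.

Call:
arm_command(deltas=[0, 0, 0, 0, 0, 0, 0, 0, 0.003, 0, 0, 0, 0, 0.009, 0, 0, 0, 0, 0.017, 0, 0, 0, 0, 0.027, 0, 0, 0, 0, 0.039, 0, 0, 0, 0, 0.051, 0, 0, 0, 0, 0.063, 0, 0, 0, 0, 0.075, 0, 0, 0, 0, 0.087, 0, 0, 0, 0, 0.099, 0, 0, 0, 0, 0.111, 0, 0, 0, 0, 0.123, 0, 0, 0, 0, 0.134, 0, 0, 0, 0, 0.144, 0, 0, 0, 0, 0.152, 0, 0, 0, 0, 0.158, 0, 0, 0, 0, 0.16, 0, 0, 0, 0, 0.16, 0, 0, 0, 0, 0.16, 0], grip_force=70)

```text
time: 8.5
position: [0.5281, 0.1496, 0.3049]
eef_rot: [-0.103, 1.569, 0.103]
ft_force: [-0.1, -0.4, -4.1]
finger_gap: 0.0131
```

Run:
```python
from h import *
from bench import monitor,optics
s=monitor.sense(); c=optics.capture('scene')
print(s['position'],s['ft_force'],s['torque'],s['finger_gap'])
f=cv2.resize(c['frame'][60:340,200:500],(750,600)[:2] if 0 else (642,600))
cv2.imwrite('pics/s4.png',f[:,:,::-1])
```

```text
[0.52813067 0.14958388 0.30488839] [-0.11339769 -0.44867803 -4.13389044] [ 0.00109819 -0.00243236 -0.01864324] 0.0131178665945377
```

View pics/s4.png

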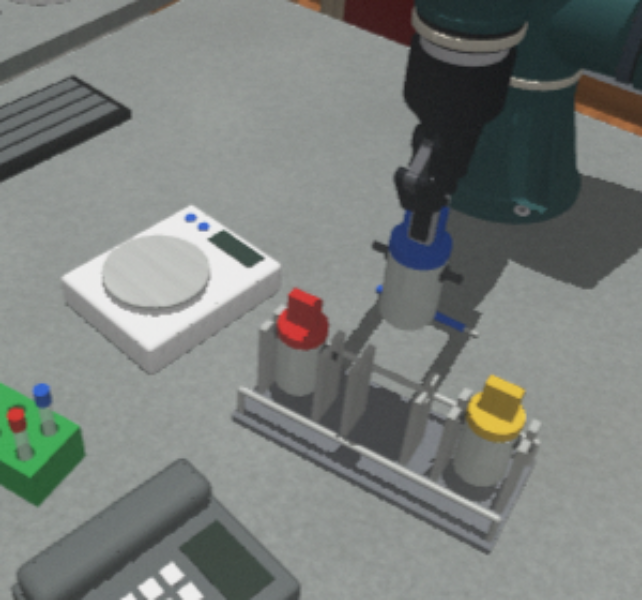

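Blue hangs upright and clear of the cradle; red and yellow are in place. Wrist load is about 4 N. Carrying it over to the pan.

Call:
arm_command(deltas=[0, 0, -0.003, 0, 0, 0, 0, -0.009, 0, 0, 0, 0, -0.018, 0, 0, 0, 0.001, -0.03, 0, 0, 0, 0.001, -0.046, 0, 0, 0, 0.001, -0.064, 0, 0, 0, 0.002, -0.083, 0, 0, 0, 0.002, -0.103, 0, 0, 0, 0.003, -0.123, 0, 0, 0, 0.003, -0.143, 0, 0, 0, 0.004, -0.163, 0, 0, 0, 0.004, -0.183, 0, 0, 0, 0.005, -0.203, 0, 0, 0, 0.005, -0.223, 0, 0, 0, 0.006, -0.243, 0, 0, 0, 0.006, -0.262, 0, 0, 0, 0.007, -0.28, 0, 0, 0, 0.007, -0.296, 0, 0, 0, 0.008, -0.309, 0, 0, 0, 0.008, -0.318, 0, 0])

```text
time: 11.05
position: [0.5364, -0.1692, 0.3052]
eef_rot: [-0.102, 1.568, 0.102]
ft_force: [-0.5, 1.1, -3.2]
finger_gap: 0.0126
```

Call:
arm_command(deltas=[0, 0, -0.005, 0, 0, 0, 0, -0.007, 0, 0, 0, 0, -0.007, 0, 0, 0, 0, -0.007, -0.005, 0, 0, 0, -0.007, -0.015, 0, 0, 0, -0.007, -0.027, 0, 0, 0, -0.007, -0.039, 0, 0, 0, -0.007, -0.051, 0, 0, 0, -0.007, -0.063, 0, 0, 0, -0.007, -0.075, 0, 0, 0, -0.007, -0.087, 0, 0, 0, -0.007, -0.097, 0, 0, 0, -0.007, -0.105, 0, 0, 0, -0.007, -0.111, 0, 0, 0, -0.007, -0.115, 0, 0, 0, -0.007, -0.115, 0, 0, 0, -0.007, -0.115, 0])

```text
time: 13.18
position: [0.5366, -0.1755, 0.1906]
eef_rot: [-0.103, 1.568, 0.102]
ft_force: [0.1, 0.4, -3.1]
finger_gap: 0.0129
```

Run:
```python
from h import *
from bench import monitor,optics
s=monitor.sense(); c=optics.capture('scene')
print(s['position'],s['ft_force'],s['torque'],s['finger_gap'])
f=cv2.resize(c['frame'][80:300,160:400],(654,600))
cv2.imwrite('pics/s5.png',f[:,:,::-1])
```

```text
[ 0.53655661 -0.17549541  0.19055597] [ 0.06569854  0.44258286 -3.08544399] [-0.01847281 -0.00312208  0.01414956] 0.012890659510699435
```

View pics/s5.png

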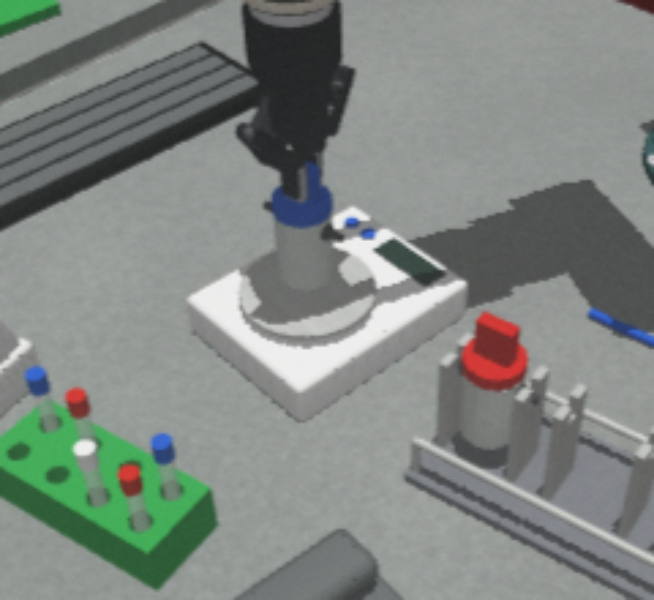

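Bucket upright, centred over the pan (foot ≈(305,285) in the crop). Lowering slowly to contact.

Call:
arm_command(deltas=[0, 0, 0, -0.003, 0, 0, 0, 0, -0.006, 0, 0, 0, 0, -0.009, 0, 0, 0, 0, -0.011, 0, 0, 0, 0, -0.013, 0, 0, 0, 0, -0.014, 0, 0, 0, 0, -0.014, 0, 0, 0, 0, -0.014, 0])

```text
time: 14.22
position: [0.5364, -0.1754, 0.1763]
eef_rot: [-0.103, 1.568, 0.103]
ft_force: [-0.5, -0.1, -3.4]
finger_gap: 0.0132
```

Call:
arm_command(deltas=[0, 0, 0, -0.0005, 0, 0, 0, 0, -0.001, 0, 0, 0, 0, -0.001, 0, 0, 0, 0, -0.001, 0])

```text
time: 14.72
position: [0.5363, -0.1754, 0.1753]
eef_rot: [-0.103, 1.568, 0.103]
ft_force: [1.1, -0.3, -3.5]
finger_gap: 0.0129
```

Call:
arm_command(deltas=[0, 0, 0, -0.0005, 0, 0, 0, 0, -0.001, 0, 0, 0, 0, -0.001, 0, 0, 0, 0, -0.001, 0])

```text
time: 15.22
position: [0.5364, -0.1754, 0.1746]
eef_rot: [-0.103, 1.568, 0.102]
ft_force: [-0.3, -0.4, 0.7]
finger_gap: 0.013
```

Foot has touched (the vertical force changed by +4 N). Releasing and retreating straight up.

Call:
arm_command(deltas=[0.014, 0, 0, 0, 0, 0.016, 0, 0, 0, 0, 0.02, 0, 0, 0, 0, 0.03, 0, 0, 0, 0, 0.045, 0, 0, 0, 0, 0.06, 0, 0, 0, 0, 0.06, 0, 0, 0, 0, 0.06, 0, 0, 0, 0], grip_force=20)

```text
time: 16.23
position: [0.5364, -0.1754, 0.1743]
eef_rot: [-0.103, 1.568, 0.103]
ft_force: [0.2, 0.2, -0.3]
finger_gap: 0.0599
```

Call:
arm_command(deltas=[0.06, 0, 0, 0.005, 0, 0.06, 0, 0, 0.015, 0, 0.06, 0, 0, 0.03, 0, 0.06, 0, 0, 0.05, 0, 0.06, 0, 0, 0.075, 0, 0.06, 0, 0, 0.1, 0, 0.06, 0, 0, 0.125, 0, 0.06, 0, 0, 0.14, 0, 0.06, 0, 0, 0.15, 0, 0.06, 0, 0, 0.15, 0, 0.06, 0, 0, 0.15, 0])

```text
time: 17.6
position: [0.5359, -0.1752, 0.3234]
eef_rot: [-0.102, 1.57, 0.103]
ft_force: [-0.1, 0.2, -0.1]
finger_gap: 0.0601
```

Run:
```python
from h import *
from bench import monitor,optics
s=monitor.sense(); print(s['time'],s['position'],s['ft_force'],s['finger_gap'])
c=optics.capture('scene'); f=c['frame']
boxes={'yellow':(410,450,230,270),'red':(320,360,190,230),'blue':(255,300,120,180)}
for k,b in boxes.items():
    ct=blob(mask(f,k),b); M=cv2.moments(ct); u,v=M['m10']/M['m00'],M['m01']/M['m00']
    print(k,cv2.boundingRect(ct),round(u,1),round(v,1),plane(c,u,v,.125 if k!='blue' else .154).round(4))
cv2.imwrite('pics/s6.png',cv2.resize(f[80:300,160:480],(800,550))[:,:,::-1])
```

```text
17.6 [ 0.53588766 -0.17519214  0.32339015] [-0.05885123  0.15607545 -0.14280474] 0.060120797319037515
yellow (418, 235, 27, 31) 431.9 251.2 [0.5157 0.2537 0.125 ]
red (330, 195, 23, 27) 341.1 209.4 [0.5423 0.0451 0.125 ]
blue (261, 143, 20, 25) 270.1 156.0 [ 0.5361 -0.1773  0.154 ]
```

View pics/s6.png

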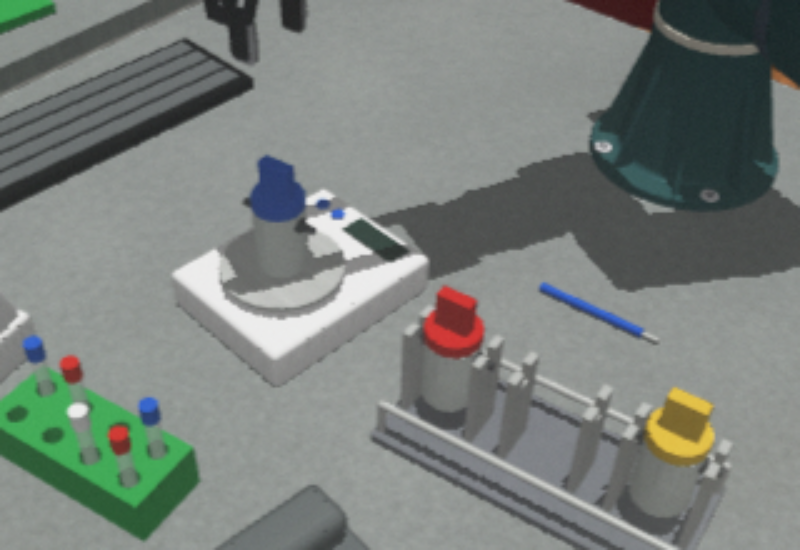

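Blue stands upright near the pan centre, the gripper is clear, and red and yellow are unmoved. Handing in.

```bash
python3 -c "
from bench import workorder;print(workorder.sign_off())"
```

```text
the job is handed in; nothing more can be done
None
```

The blue-lidded bucket is standing on the scale's pan, let go, and I handed the job in at about 18 s of the 48 s allowed. I gripped it by its lid tab, lifted it straight up, carried it over the red bucket and lowered it until the wrist force showed the foot on the pan. Then I opened the fingers and backed off straight up.

- **Blue bucket:** the last scene image shows it upright. Its lid sits about 1–2 mm from my pan-centre estimate of (0.536, −0.177). I checked uprightness by eye in the image; I did not measure the tilt.
- **Red and yellow buckets:** both are still hanging. Their lid positions match the first images to within 2 mm (red 1.6 mm, yellow 0.1 mm), which is within the camera calibration error.
- **Gripper:** the fingers are open and about 0.15 m above the release point, with wrist force near 0 N.

No check failed. The two camera views disagreed by up to about 4 mm on positions, well inside the 30 mm tolerance. The sign-off gave no verdict.

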